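# Stow the boot scraper under its spring clip

## Task

Put the boot scraper away on its wooden clip board: lift the spring clip until it stays up, then slide the scraper's blade flat between the guides and under the raised clip until it is fully home, pressing it firmly but gently against the stop. Then gently lower the clip onto the blade by its knob, keeping hold of it until it rests on the metal so that it never snaps down, let go, and leave the other things on the crate where they are.

Things in the scene. Friction and masses are not known exactly. Their poses are not given: they have to be found in the camera images.
- board: Wooden clip board 200 x 100 x 12 mm, fixed on an upturned grey crate (crate top 100 mm above the work surface). Origin on its underside, 90 mm from the open end, where the scraper goes in, and 110 mm from the hinge end; x points to the hinge end, y across, z up. The clip's hinge axis is parallel to y at x = 75, z = 22 mm, between steel cheeks 32 mm high.
- slot_mouth (a point): Point on the board's top at its x = y = 0, axes as the board's, midway between two guide strips 7 mm high that run from here 66 mm to the hinge, inner faces 32 mm either side; in the 25 mm before it they flare to 42 mm. A rigid steel stop bar, 8 mm high, lies across under the clip; its face is 38 to 60 mm past this point, differs each time and is not measured: find it by feel.
- clip (a joint): Angle of the clip, rad: 0 = down on the bare board, about 0.10 = down on the 5 mm blade, 0.85 = fully raised (end stop). Its spring is over-centre at 0.45: below that it drives the clip down (about 6.5 N at the knob when down), above it drives it up and holds it there. Let go in between, it snaps.
- clip_hinge (a point): Centre of the clip's hinge axis, fixed to the turning clip: a steel arm 14 mm wide and 60 mm long. At angle 0 its axes are the board's and the arm runs level along -x (towards the open end); it turns up about +y by the clip angle. A rounded foot below the arm, 52 mm from the hinge, bears on the blade.
- clip_knob (a point): Centre of the clip's wooden knob, a barrel 18 mm across and 18 mm long, lying along the board's y, on a post at the arm's end: 60 mm from the hinge along the arm and 24 mm above the arm's middle plane, so 34 mm above the board's top when down. Pinch its flat ends; it can turn between the fingers as the clip swings.
- scraper_grip (a point): Grasp point of the loose boot scraper, on its upright wooden grip, 24 mm above the blade's top (29 mm above its underside). It lies flat on the crate: a flat aluminium blade 120 x 60 x 5 mm with a wooden grip 32 mm long (x), 14 mm wide (y), its top 43 mm above the underside. x points to the blade's front edge, z up. About 140 g.
- scraper_front (a point): Middle of the blade's front edge (half-way up the 5 mm thickness), 102 mm ahead of the grip's centre along the scraper's x. This edge goes in first.
- scraper: The scraper itself; origin at the centre of the blade's underside, 42 mm ahead of the grip.
- tin: Bystander: round black polish tin, 73 mm across, 28 mm high; origin under its centre.
- brush: Bystander: oval wooden shoe brush, 145 x 58 x 44 mm, bristles down; origin under its centre.
- boot_tree: Bystander: green plastic boot tree, 200 mm long, 48 mm high; origin under its centre.
- plug_box: Bystander, fixed: white plastic plug box with a rocker switch, 75 x 50 x 43 mm; origin under its centre.

How it is judged (in metres and radians):
On the way, in this order (a step that is already met when the one before it is completed fails the run):
1. the clip is raised past its over-centre point and let go, and stays up (value of joint clip above 0.75 rad and contact force between the fingers and clip below 0.1 N), for 0.2 s.
2. with the clip up, the blade lies between the guides and is pressed against the stop with at least 2 N (value of joint clip above 0.6 rad and contact force between scraper and stop above 2 N and x of scraper_front in the frame of stop above -0.0065 m and angle between scraper's own z axis and vertical below 0.08 rad), for 0.2 s.
3. the clip is brought down on the blade while the fingers still hold it (value of joint clip below 0.2 rad and contact force between clip and scraper above 1 N and contact force between the fingers and clip above 0.5 N), for 0.1 s.
At the end, for the whole second after the job is handed in: The scraper lies flat on the board between the guides (front within 4 mm of the middle, square within 0.1 rad), its front edge within 2.5 mm of the stop, the clip is down on the blade (0.05 to 0.16 rad) and presses on it with more than 2 N, all at rest (x of scraper_front in the frame of stop above -0.0065 m and y of scraper_front in the frame of board between -0.004 and 0.004 m and angle between the x axis of scraper and the x axis of board, either way round below 0.1 rad and angle between scraper's own z axis and vertical below 0.05 rad and value of joint clip between 0.05 and 0.16 rad and contact force between clip and scraper above 2 N and linear speed of scraper below 0.01 m/s); the robot touches nothing.
It fails at once if the scraper is pressed with more than 20 N against the stop (contact force between scraper and stop above 20 N).
It fails at once if the clip is pressed on the blade with more than 30 N (contact force between clip and scraper above 30 N).
It fails at once if the clip snaps down (faster than 3 rad/s) (velocity of joint clip below -3 rad/s).
It fails at once if a bystander is moved more than 15 mm (distance of any of tin, brush, boot_tree from where it was at the start of the episode above 0.015 m).
It also fails if it takes over 72 s, if anything falls off the work surface, if the arm or the gripper's body presses on something with over 40 N, if the wrist force passes 120 N, or if a joint passes its speed limit or range.

## Robot

A 6-joint arm with a two-finger parallel gripper is mounted at the origin on the work surface. World frame = base frame: x ahead of the robot, y to its left, z up, the work surface at z = 0. Lengths are in m, angles in degrees, forces in N, time in s.
With the tool pointing down it reaches from about 0.325 to 0.775 m from the base axis. Payload 5.5 kg.
Tool frame: the origin (TCP) lies at the centre of the arm's flange, where the gripper is bolted on; the fingertips stand 182 mm ahead of it and the grasp point (between the pads) lies 163 mm ahead of it; z points along the fingers, y is the line along which they close (so a half turn about z gives the same grasp; the last joint's range is limited). The gripper opens to 88 mm and grips with 3 to 60 N. Pads are 20 mm wide; open, the fingers measure 115 mm over their backs; the gripper's body (75 mm by 178 mm) begins 61 mm behind the grasp point.
Start: joints at [-77.733, 5.22, 70.514, -0, 104.267, -3.249], TCP at [0.161, -0.578, 0.405] pointing down, gripper open.
Joint ranges: [-164.24, 164.24], [-49.07, 125.15], [9.68, 141.18], [-86.29, 266.29], [3.28, 154.24], [-151.56, 151.56]. Speed limits (degrees/s): [147.25, 147.25, 172.46, 180, 180, 180].

## Interface

Orientations are given as [roll, pitch, yaw] about the fixed x, y, z axes, in that order (R = Rz(yaw) Ry(pitch) Rx(roll)).
In Python, from station import r gives the robot as it stands. The module is installed in compiled form; this text tells all that it offers. Calls block until the motion is done:
- r.reach(position, orientation): joint-space move of the TCP to a pose.
- r.servo_line(position, rotation=None, speed=0.15): straight line of the TCP; rotation=None keeps the orientation; speed is the mean speed in m/s.
- r.move_joints(angles): joint-space move.
- r.let_go() and r.grab(squeeze=None): open the fingers fully, or close them until they stop; squeeze is the grip in N (None keeps the last).
- r.wait(seconds).
- r.inverse_kinematics(position, orientation): joint angles nearest the present ones, or None.
- r.sense(): the state.
- r.snapshot(name): name is "scene" or "top" or "wrist"; returns a dict with "frame" (480x640x3 uint8, red, green, blue), "fx", "fy", "cx", "cy" (pixels), "dist_coeffs" ([k1, k2, p1, p2, k3] as OpenCV has them; the pictures are not rectified), "R" (3x3) and "t" (3): a world point X has camera coordinates R X + t. Camera axes: x right, y down, z forward; pixel columns grow to the right and rows downward; lengths in m; the calibration is good to about 2 mm. A picture is of the moment at which its call begins. There is no depth.
A pose or a line that the arm cannot do raises r.IKError and nothing moves.
- r.hand_in(): hands the job in; it is judged then, once.
The state is a dict: "clock": time; "joints": joint angles; "joint_vel": joint speeds; "joint_torque": joint torques, N m; "tcp_pos": TCP position; "orientation": TCP orientation; "contact_force": force on the tool from outside, world axes, zero at the start; "torque": the same for the moment, N m; "opening": finger opening in m; "gripper_force": force on a finger pad.
Only numpy, scipy, OpenCV 4.12 (cv2) and the standard library are available. Lean on these libraries where they do the work, as an engineer would, in place of code of your own. Each camera call takes 0.05 s, during which the arm holds its last target. There are 200 camera calls.

## Working session

There is one attempt and no reset: what is moved stays moved. The work goes in short steps, each a Python script; the robot and the scene stay as the last script left them, time stands still between calls to the robot, and variables do not carry over. Pictures are saved under pics/ and viewed, at most 10 in all, crops included, and the job is handed in when it is done.

```bash
mkdir -p pics
python3 - <<'E'
from station import r
import cv2,json,numpy as np
for n in("scene","top"):
    s=r.snapshot(n); cv2.imwrite(f"pics/{n}0.png",s["frame"][:,:,::-1])
    print(n,[s[k] for k in("fx","fy","cx","cy","dist_coeffs")],np.round(s["R"],4).tolist(),np.round(s["t"],4).tolist())
s=r.sense();print(s["clock"],s["orientation"],s["opening"],s["contact_force"])
E
```

```text
scene [462.2105741253146, 462.2105741253146, 319.6301448651998, 233.00817133917985, array([-0.03762465,  0.        ,  0.        ,  0.        ,  0.        ])] [[-0.0826, 0.9966, -0.0056], [0.6292, 0.0478, -0.7758], [-0.7728, -0.0676, -0.631]] [0.0522, -0.2215, 1.2522]
top [436.28663064450825, 436.28663064450825, 317.3139570137391, 243.87883578200353, array([0.01485878, 0.        , 0.        , 0.        , 0.        ])] [[0.0225, -0.9994, 0.0274], [-0.9931, -0.0255, -0.1143], [0.115, -0.0246, -0.9931]] [-0.0214, 0.584, 0.8377]
0.1 [-1.79906782e+02 -6.29400391e-03  1.55175624e+01] 0.0879984333239675 [-0.15372049  0.11950723  0.86639983]
```

View pics/top0.png

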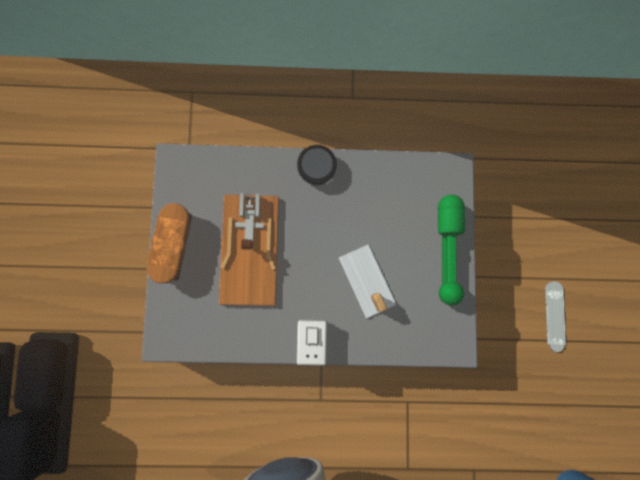

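View pics/scene0.png

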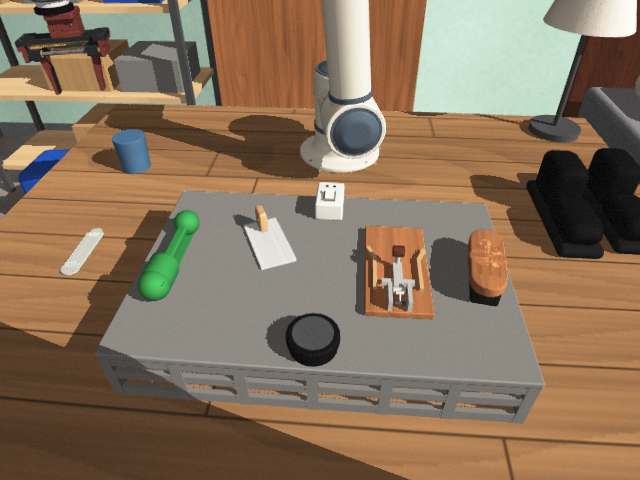

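The top view shows the board with corners near (225,195), (279,196), (274,305) and (219,303). Its hinge is at the far end, the knob near (247,244) and the open end faces the robot. The scraper blade's corners are near (340,258), (368,246), (395,303) and (369,318), with the grip at (379,301) and the front edge up and to the left. The scene view agrees.

```bash
cat > h.py <<'E'
import numpy as np,cv2
from station import r
def px2w(s,uv,z):
    K=np.array([[s["fx"],0,s["cx"]],[0,s["fy"],s["cy"]],[0,0,1]]);R=np.array(s["R"]);t=np.array(s["t"])
    p=cv2.undistortPoints(np.array(uv,float).reshape(-1,1,2),K,np.array(s["dist_coeffs"])).reshape(-1,2)
    C=-R.T@t; d=np.c_[p,np.ones(len(p))]@R
    z=np.broadcast_to(z,len(p)); return C+d*((z-C[2])/d[:,2])[:,None]
def w2px(s,X):
    K=np.array([[s["fx"],0,s["cx"]],[0,s["fy"],s["cy"]],[0,0,1]])
    return cv2.projectPoints(np.array(X,float).reshape(-1,1,3),cv2.Rodrigues(np.array(s["R"]))[0],np.array(s["t"]),K,np.array(s["dist_coeffs"]))[0].reshape(-1,2)
E
python3 - <<'E'
from h import *
s=r.snapshot("top")
f=s["frame"][190:325,215:400,::-1]
cv2.imwrite("pics/top1.png",cv2.resize(f,None,fx=4,fy=4,interpolation=cv2.INTER_CUBIC))
b=px2w(s,[(225,195),(279,196),(274,305),(219,303)],.112)
c=px2w(s,[(340,258),(368,246),(395,303),(369,318)],.105)
print(b.round(4),c.round(4),px2w(s,[(247,244)],.146),px2w(s,[(379,298)],.143))
for q in(b,c):print(np.linalg.norm(q-np.roll(q,-1,0),axis=1).round(4))
E
```

```text
[[0.6609 0.1654 0.112 ]
 [0.6619 0.0669 0.112 ]
 [0.4636 0.0693 0.112 ]
 [0.4651 0.1669 0.112 ]] [[ 0.5512 -0.0477  0.105 ]
 [ 0.5746 -0.0988  0.105 ]
 [ 0.4719 -0.1488  0.105 ]
 [ 0.444  -0.1018  0.105 ]] [[0.56800112 0.11707621 0.146     ]] [[ 0.48037333 -0.11329056  0.143     ]]
[0.0985 0.1983 0.0975 0.1958]
[0.0563 0.1142 0.0547 0.12  ]
```

View pics/top1.png

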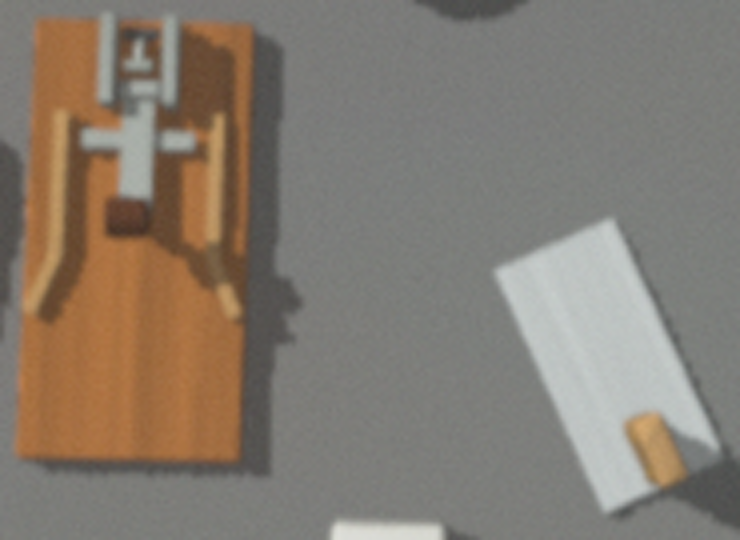

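The crop puts the board corners at crop pixels (37,20), (252,25), (240,462) and (18,458), with the knob at (127,216). The blade corners are at (495,270), (612,218), (722,455) and (607,515), and the stop bar is near row 140.

```bash
cat >> h.py <<'E'
def rigid(model,pts):
    m=np.array(model,float);p=np.array(pts)[:,:2];mc,pc=m.mean(0),p.mean(0);a,b=m-mc,p-pc
    th=np.arctan2((a[:,0]*b[:,1]-a[:,1]*b[:,0]).sum(),(a*b).sum());R=np.array([[np.cos(th),-np.sin(th)],[np.sin(th),np.cos(th)]])
    o=pc-R@mc; return o,th,np.linalg.norm((m@R.T+o)-p,axis=1).max()
E
python3 - <<'E'
from h import *
s=r.snapshot("top")
f=lambda L:[(215+(u+.5)/4-.5,190+(v+.5)/4-.5) for u,v in L]
b=px2w(s,f([(37,20),(252,25),(240,462),(18,458)]),.112)
c=px2w(s,f([(495,270),(612,218),(722,455),(607,515)]),.105)
bo,bt,be=rigid([(.11,.05),(.11,-.05),(-.09,-.05),(-.09,.05)],b)
so,st,se=rigid([(.06,.03),(.06,-.03),(-.06,-.03),(-.06,.03)],c)
print("board",bo,np.degrees(bt),be,"scr",so,np.degrees(st),se)
print("grip",so-.042*np.array([np.cos(st),np.sin(st)]))
print("knob px->",px2w(s,f([(127,212)]),.152)," model",bo+np.array([[np.cos(bt),-np.sin(bt)],[np.sin(bt),np.cos(bt)]])@[.015,0])
# wrist look above the board/scraper midway on the way
q=r.inverse_kinematics([.52,.03,.43],[180,0,np.degrees(bt)]);print(q)
r.reach([.52,.03,.43],[180,0,np.degrees(bt)])
w=r.snapshot("wrist");cv2.imwrite("pics/w0.png",w["frame"][:,:,::-1])
np.save("w0.npy",w,allow_pickle=True)
print(r.sense()["clock"],np.round(w["R"],3).tolist(),-np.array(w["R"]).T@w["t"])
E
```

```text
board [0.55253365 0.11785569] 0.2972075402795676 0.0012284819801130287 scr [ 0.51127924 -0.09723033] 25.791000451600397 0.0015541771740341305
grip [ 0.47346298 -0.11550409]
knob px-> [[0.56968023 0.11742065 0.152     ]]  model [0.56753345 0.11793349]
[-4.40838957e-01 -6.58839624e+00  7.96514534e+01 -2.54444375e-14
  1.06936943e+02  8.92619535e+01]
2.7583 [[0.004, -1.0, -0.0], [-0.966, -0.004, 0.257], [-0.257, -0.001, -0.966]] [0.59031532 0.03022964 0.41062215]
```

View pics/w0.png

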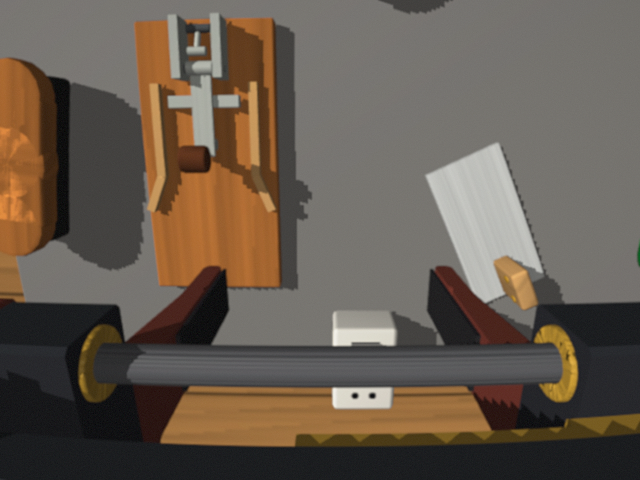

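The wrist view shows the board corners at (136,22), (274,19), (280,287) and (160,286), and the knob at (194,159). The blade corners are at (427,176), (499,143), (543,268) and (486,303). The stop bar's near face is at row ~107.

Run:
```python
from h import *
s=np.load("w0.npy",allow_pickle=True).item()
g=cv2.cvtColor(s["frame"],cv2.COLOR_RGB2GRAY)
ref=lambda L:cv2.cornerSubPix(g,np.array(L,np.float32).reshape(-1,1,2),(5,5),(-1,-1),(3,40,.01)).reshape(-1,2)
for L,m,z in(([(136,22),(274,19),(280,287),(160,286)],[(.11,.05),(.11,-.05),(-.09,-.05),(-.09,.05)],.112),([(427,176),(499,143),(543,268),(486,303)],[(.06,.03),(.06,-.03),(-.06,-.03),(-.06,.03)],.105)):
  for P in(np.array(L,float),ref(L)):
    o,t,e=rigid(m,px2w(s,P,z));print(P.round(1).tolist(),o,np.degrees(t),e)
print("grip",o-.042*np.array([np.cos(t),np.sin(t)]))
print("knob",px2w(s,[(194,158)],.146),"stopface",px2w(s,[(178,107),(230,106)],.120),"griptop",px2w(s,[(505,262)],.143))
```

```text
[[136.0, 22.0], [274.0, 19.0], [280.0, 287.0], [160.0, 286.0]] [0.55287957 0.11683789] -0.1060714585477237 0.0013574588955308818
[[135.60000610351562, 20.100000381469727], [271.8999938964844, 17.600000381469727], [278.0, 288.3999938964844], [159.1999969482422, 285.3999938964844]] [0.55326175 0.11781816] -0.29586633219575675 0.001800382371830549
[[427.0, 176.0], [499.0, 143.0], [543.0, 268.0], [486.0, 303.0]] [ 0.51361804 -0.09961364] 27.81471163914753 0.005940117509744176
[[424.8999938964844, 174.6999969482422], [498.3999938964844, 142.3000030517578], [543.2000122070312, 272.20001220703125], [484.79998779296875, 302.79998779296875]] [ 0.51311614 -0.09898454] 27.188067961272814 0.0033445766779749675
grip [ 0.47575665 -0.11817487]
knob [[0.56892614 0.11819682 0.146     ]] stopface [[0.60272573 0.13593788 0.12      ]
 [0.6029572  0.09873614 0.12      ]] griptop [[ 0.49621321 -0.09736084  0.143     ]]
```

```bash
cat >> h.py <<'E'
B=np.array([.553,.1175]); HX=B[0]+.075; HZ=.122
def knob(a): c,s=np.cos(a),np.sin(a); return np.array([HX-.06*c+.024*s,B[1],HZ+.06*s+.024*c])
T=np.array([0,0,.163])
def st(m=""):
    s=r.sense();print(m,round(s["clock"],2),"tcp",s["tcp_pos"].round(4) if hasattr(s["tcp_pos"],"round") else s["tcp_pos"],"F",np.round(s["contact_force"],1),"op",round(s["opening"],4),"gf",np.round(s["gripper_force"],1));return s
E
python3 - <<'E'
from h import *
k=knob(0)+T
r.reach(k+[0,0,.06],[180,0,0]); r.servo_line(k,speed=.1); st("down")
r.grab(30); st("grab")
for a in (.12,.24,.36,.45,.54,.63,.74,.84):
    r.servo_line(knob(a)+T,speed=.08); st(a)
E
```

```text
down 4.05 tcp [0.5681 0.1174 0.3097] F [ 0.5 -0.1 -0.2] op 0.0877 gf 0.0
grab 5.12 tcp [0.568  0.1172 0.309 ] F [-0.1 -2.1  0. ] op 0.0175 gf 30.0
0.12 5.38 tcp [0.5711 0.1172 0.3144] F [-2.3 -3.3 -7.3] op 0.0178 gf 30.0
0.24 5.62 tcp [0.5755 0.1173 0.322 ] F [-1.6 -2.2 -9. ] op 0.0176 gf 30.0
0.36 5.88 tcp [0.5806 0.1172 0.3289] F [ 0.3 -4.8 -7.3] op 0.0178 gf 30.0
0.45 6.12 tcp [0.5846 0.1172 0.3332] F [ 0.7 -5.3 -6.5] op 0.0178 gf 30.0
0.54 6.38 tcp [0.5891 0.1172 0.3372] F [ 1.1 -4.9 -4.5] op 0.0176 gf 30.0
0.63 6.62 tcp [0.594  0.1173 0.3408] F [ 0.7 -5.  -5.1] op 0.0176 gf 30.0
0.74 6.88 tcp [0.6004 0.1172 0.3447] F [ 2.1 -5.6 -2.9] op 0.0179 gf 30.0
0.84 7.12 tcp [0.6064 0.1172 0.3476] F [ 3.5 -4.7 -2.9] op 0.0176 gf 30.0
```

Run:
```python
from h import *
r.let_go(); r.wait(.3); st("open")
p=knob(.85)+T; r.servo_line(p+[0,0,.05],speed=.15)
r.reach([.455,-.125,.40],[180,0,26]); r.wait(.2)
w=r.snapshot("wrist");np.save("w1.npy",w,allow_pickle=True)
s=r.snapshot("scene");a=cv2.resize(s["frame"][200:330,340:450],None,fx=3,fy=3,interpolation=cv2.INTER_CUBIC)
im=np.zeros((480,800,3),np.uint8);im[:480,:640]=0
b=cv2.resize(w["frame"],(560,420));im=np.zeros((420,560+330,3),np.uint8);im[:,:560]=b;im[:390,560:]=a
cv2.imwrite("pics/w1.png",im[:,:800,::-1]);st()
```

```text
open 8.58 tcp [0.6058 0.1175 0.3457] F [-1.3  0.2 -0.8] op 0.0878 gf 0.0
 10.47 tcp [ 0.4554 -0.1245  0.3998] F [0.6 0.5 0.9] op 0.0878 gf 0.0
```

View pics/w1.png

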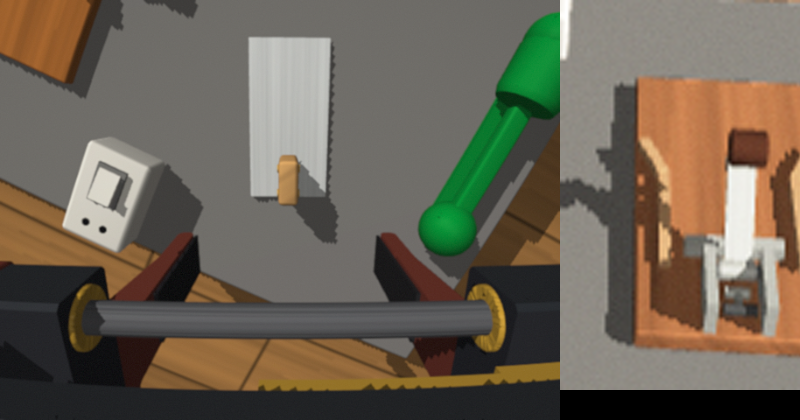

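The left panel shows the blade corners at displayed pixels (248,38), (330,38), (327,196) and (250,196), with the boot tree's ball at (447,230). The right panel shows the clip standing raised.

Run:
```python
from h import *
s=np.load("w1.npy",allow_pickle=True).item()
L=np.array([(248.5,38),(330.5,38),(327,196.5),(250,196.5)])/.875
o,t,e=rigid([(.06,.03),(.06,-.03),(-.06,-.03),(-.06,.03)],px2w(s,L,.105));print(o,np.degrees(t),e)
g=o-.042*np.array([np.cos(t),np.sin(t)]);print("grip",g)
print("griptop from image",px2w(s,np.array([[288,162]])/.875,.143))
bb=px2w(s,np.array([[447,230],[418,230],[95,140],[160,165]])/.875,[.125,.125,.143,.143]);print(bb)
R=np.array([[np.cos(t),np.sin(t)],[-np.sin(t),np.cos(t)]]);print("in grip frame",((bb[:,:2]-g)@R.T).round(3))
```

```text
[ 0.51138635 -0.09834213] 25.84106790660132 0.0012350601576407785
grip [ 0.47358607 -0.11664894]
griptop from image [[ 0.48730207 -0.10918079  0.143     ]]
[[ 0.49211756 -0.24565718  0.125     ]
 [ 0.48197571 -0.22460858  0.125     ]
 [ 0.44331124  0.01705282  0.143     ]
 [ 0.44695677 -0.03076491  0.143     ]]
in grip frame [[-0.04  -0.124]
 [-0.04  -0.101]
 [ 0.031  0.134]
 [ 0.013  0.089]]
```

Run:
```python
from h import *
g=np.array([.4736,-.1165,.129])+T
r.reach(g+[0,0,.05],[180,0,25.84]); r.servo_line(g,speed=.12); st("at")
r.grab(40); r.wait(.1); st("grab")
r.servo_line(g+[0,0,.07],speed=.12); s0=st("lift")
p=np.array([B[0]-.137,B[1],.112+.029])+T
r.reach(p+[0,0,.05],[180,0,0]); r.servo_line(p+[0,0,.012],speed=.1); r.wait(.2); st("pre")
w=r.snapshot("wrist");np.save("w2.npy",w,allow_pickle=True);cv2.imwrite("pics/w2.png",w["frame"][:,:,::-1])
```

```text
at 11.39 tcp [ 0.4737 -0.1167  0.2932] F [ 0.4  0.5 -0.3] op 0.0878 gf 0.0
grab 12.62 tcp [ 0.4736 -0.1165  0.292 ] F [ 0.1 -0.6  0.3] op 0.0137 gf 40.0
lift 13.35 tcp [ 0.4735 -0.1165  0.3612] F [-0.7 -0.3 -1.3] op 0.014 gf 40.0
pre 15.03 tcp [0.4162 0.1175 0.3169] F [-0.1 -0.6 -1.6] op 0.0135 gf 40.0
```

View pics/w2.png

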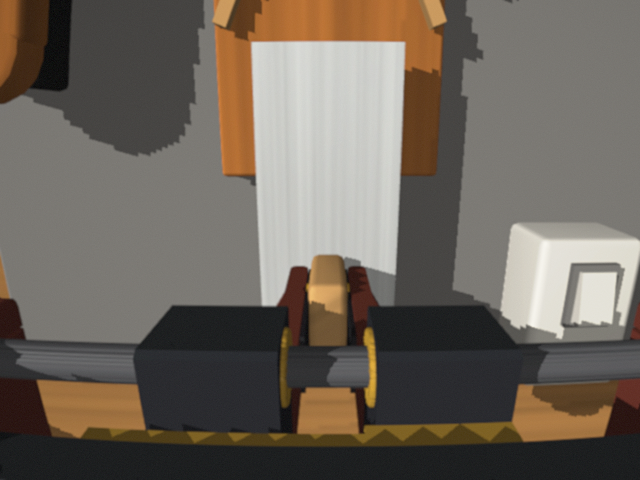

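The held blade is centred on the board. Its front edge runs from (252,42) to (405,42), the board's open edge from (223,175) to (437,175), and the flare ends are at about (218,22) and (441,22).

Run:
```python
from h import *
s=np.load("w2.npy",allow_pickle=True).item()
a=px2w(s,[(252,42),(405,42)],.129);b=px2w(s,[(223,175),(437,175)],.112);f=px2w(s,[(218,22),(441,22)],.119)
for q in(a,b,f):print(q.round(4).tolist(),"mid",q.mean(0).round(4),"w",np.linalg.norm(q[0]-q[1]).round(4))
# lower onto board
p=np.array([B[0]-.137,B[1],.112+.029])+T
for dz in np.arange(.004,-.0025,-.001):
    r.servo_line(p+[0,0,dz],speed=.02); s=st(round(dz,4))
    if s["contact_force"][2]>1.5: break
```

```text
[[0.5187, 0.148, 0.129], [0.5187, 0.0876, 0.129]] mid [0.5187 0.1178 0.129 ] w 0.0604
[[0.464, 0.1668, 0.112], [0.464, 0.0673, 0.112]] mid [0.464  0.1171 0.112 ] w 0.0995
[[0.5289, 0.1638, 0.119], [0.5289, 0.071, 0.119]] mid [0.5289 0.1174 0.119 ] w 0.0928
0.004 15.63 tcp [0.416  0.1175 0.3079] F [ 0.  -0.2 -1.7] op 0.0137 gf 40.0
0.003 15.88 tcp [0.416  0.1175 0.307 ] F [-0.2 -0.6 -1.6] op 0.0141 gf 40.0
0.002 16.13 tcp [0.416  0.1175 0.306 ] F [-0.1  0.8 -2.1] op 0.0139 gf 40.0
0.001 16.38 tcp [0.416  0.1175 0.3049] F [-0.4  0.1 -2.4] op 0.0139 gf 40.0
0.0 16.63 tcp [0.416  0.1175 0.304 ] F [ 0.4  0.  -1. ] op 0.0139 gf 40.0
-0.001 16.88 tcp [0.416  0.1175 0.3039] F [-3.  -0.5  4.4] op 0.0135 gf 40.0
```

Run:
```python
from h import *
p=np.array([B[0]-.137,B[1],.112+.029])+T
r.servo_line(p,speed=.02)
for dx in (.025,.045,.06):
    r.servo_line(p+[dx,0,0],speed=.08); s=st(dx)
    if s["contact_force"][0]<-6: break
else:
  n=0
  for dx in np.arange(.0615,.100,.0012):
    r.servo_line(p+[dx,0,0],speed=.02); r.wait(.08); s=st(round(dx,4))
    if s["contact_force"][0]<-7: break
r.wait(.35); st("held")
```

```text
0.025 17.59 tcp [0.4413 0.1175 0.3039] F [2.2 0.3 0.2] op 0.014 gf 40.0
0.045 17.99 tcp [0.461  0.1175 0.304 ] F [0.8 0.1 0.1] op 0.0137 gf 40.0
0.06 18.33 tcp [0.476  0.1175 0.304 ] F [ 2.3 -0.6  0.4] op 0.0139 gf 40.0
0.0615 18.67 tcp [0.4772 0.1175 0.304 ] F [-1.5 -0.4  1.1] op 0.0137 gf 40.0
0.0627 19.0 tcp [0.4787 0.1175 0.304 ] F [-1.1  0.7  1. ] op 0.0136 gf 40.0
0.0639 19.33 tcp [0.48   0.1175 0.304 ] F [-0.2  0.9  0.3] op 0.0142 gf 40.0
0.0651 19.67 tcp [0.4812 0.1175 0.304 ] F [ 0.  -0.2 -0.6] op 0.0142 gf 40.0
0.0663 20.0 tcp [0.4824 0.1175 0.304 ] F [-0.5 -0.   0.6] op 0.014 gf 40.0
0.0675 20.33 tcp [0.4836 0.1175 0.304 ] F [0.  0.3 0.3] op 0.0137 gf 40.0
0.0687 20.67 tcp [0.4848 0.1175 0.304 ] F [0.3 0.2 0.1] op 0.0139 gf 40.0
0.0699 21.0 tcp [0.486  0.1175 0.304 ] F [ 0.8 -0.4  1.2] op 0.0139 gf 40.0
0.0711 21.33 tcp [0.4872 0.1175 0.304 ] F [ 0.8  0.5 -0.3] op 0.0137 gf 40.0
0.0723 21.67 tcp [0.4884 0.1175 0.304 ] F [ 0.7  0.4 -1.1] op 0.0138 gf 40.0
0.0735 22.0 tcp [0.4896 0.1175 0.304 ] F [ 0.4  0.  -0.7] op 0.0138 gf 40.0
0.0747 22.33 tcp [0.4908 0.1175 0.304 ] F [ 
[... 179 characters left out ...]
f 40.0
0.0783 23.33 tcp [0.4943 0.1175 0.304 ] F [ 1.4  0.4 -1.4] op 0.0139 gf 40.0
0.0795 23.67 tcp [0.4955 0.1175 0.304 ] F [-0.3  0.2 -0.7] op 0.0139 gf 40.0
0.0807 24.0 tcp [0.4967 0.1175 0.304 ] F [-0.4  0.1 -0.9] op 0.0134 gf 40.0
0.0819 24.33 tcp [0.498  0.1175 0.304 ] F [ 0.7 -0.1  0.4] op 0.0137 gf 40.0
0.0831 24.67 tcp [0.4991 0.1175 0.304 ] F [ 0.5  0.5 -0.9] op 0.014 gf 40.0
0.0843 25.0 tcp [0.5003 0.1175 0.304 ] F [ 0.5 -0.1 -1.8] op 0.0139 gf 40.0
0.0855 25.33 tcp [0.501  0.1175 0.3041] F [-5.1  0.1  2.3] op 0.0137 gf 40.0
0.0867 25.67 tcp [0.5015 0.1175 0.3043] F [-11.   -1.1   4.5] op 0.0137 gf 40.0
held 26.02 tcp [0.5015 0.1175 0.3043] F [-10.8  -0.3   4.8] op 0.0139 gf 40.0
```

Run:
```python
from h import *
r.let_go(); r.wait(.2); s=st("open")
t=np.array(s["tcp_pos"]); r.servo_line([t[0],t[1],.41],speed=.15)
k=knob(.85)+T; r.servo_line([k[0]-.1,k[1],.41],speed=.15); r.wait(.15)
w=r.snapshot("wrist");np.save("w3.npy",w,allow_pickle=True);cv2.imwrite("pics/w3.png",w["frame"][:,:,::-1]);st()
```

```text
open 27.43 tcp [0.5027 0.1175 0.304 ] F [ 0.3 -0.2 -0.1] op 0.0878 gf 0.0
 28.73 tcp [0.5064 0.1175 0.4098] F [ 0.1 -0.3  0.5] op 0.088 gf 0.0
```

View pics/w3.png

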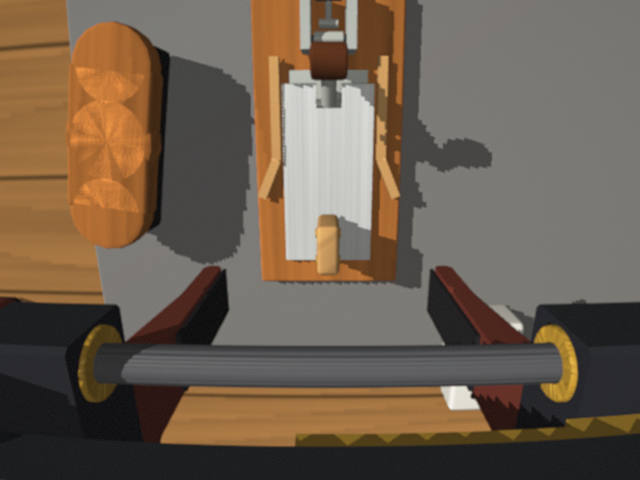

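The blade is square between the guides, its front edge against the stop bar at row ~82. The clip is up with its knob at (328,58), and the brush hasn't moved.

Run:
```python
from h import *
import h; h.B[1]=.117
k=knob(.84)+T
r.servo_line([k[0],k[1],.42],speed=.15); r.servo_line(k,speed=.1); st("at")
r.grab(35); r.wait(.1); st("grab")
for a in (.76,.68,.6,.52,.45,.38,.32,.26,.21,.17): r.servo_line(knob(a)+T,speed=.05); st(a)
for a in np.arange(.155,.02,-.012):
    r.servo_line(knob(a)+T,speed=.02); r.wait(.1); s=st(round(a,3))
    if s["contact_force"][2]>-1: break
r.wait(.2); st("held")
```

```text
at 30.44 tcp [0.6059 0.117  0.3467] F [-0.2 -0.1 -0.2] op 0.0877 gf 0.0
grab 31.62 tcp [0.6058 0.1171 0.3457] F [-0.5  1.4 -0.2] op 0.0177 gf 35.0
0.76 31.87 tcp [0.6019 0.117  0.3448] F [8.1 0.2 0.4] op 0.0178 gf 35.0
0.68 32.12 tcp [0.5974 0.117  0.3432] F [7.3 0.4 1.1] op 0.0177 gf 35.0
0.6 32.37 tcp [0.5928 0.1169 0.3411] F [6.1 1.1 4.1] op 0.0181 gf 35.0
0.52 32.62 tcp [0.5884 0.117  0.3385] F [ 2.6 -0.   6.1] op 0.0178 gf 35.0
0.45 32.87 tcp [0.5847 0.117  0.3357] F [0.5 0.  7.7] op 0.0177 gf 35.0
0.38 33.12 tcp [0.5812 0.117  0.3325] F [-0.9  0.1  8.2] op 0.0175 gf 35.0
0.32 33.37 tcp [0.5783 0.117  0.3294] F [-3.8  0.2  8.6] op 0.0176 gf 35.0
0.26 33.62 tcp [0.5757 0.117  0.3258] F [-5.4 -0.1  7.6] op 0.0175 gf 35.0
0.21 33.87 tcp [0.5737 0.117  0.3227] F [-6.5 -0.3  7.3] op 0.0173 gf 35.0
0.17 34.12 tcp [0.5723 0.117  0.3201] F [-5.4  0.3  5.4] op 0.0178 gf 35.0
0.155 34.47 tcp [0.5718 0.117  0.3193] F [-6.  -0.5  5.5] op 0.0177 gf 35.0
held 34.67 tcp [0.5718 0.117  0.3193] F [-5.8 -0.2  6.2] op 0.0176 gf 35.0
```

The upward force is about 4–5 N of pivot friction in the pinch plus a radial offset, so it doesn't mean contact. I'll keep lowering and watch for a rise in the tangential force.

Run:
```python
from h import *
import h; h.B[1]=.117
for a in np.arange(.145,.02,-.01):
    r.servo_line(knob(a)+T,speed=.02); r.wait(.1); s=r.sense(); F=np.array(s["contact_force"])
    d=knob(a)-[HX,.117,HZ]; t=np.array([d[2],0,-d[0]])/np.hypot(d[0],d[2])
    print(round(a,3),round(s["clock"],2),np.array(s["tcp_pos"]).round(4),F.round(1),"tang",round(F@t,1))
    if F@t>7: break
w=r.snapshot("scene");cv2.imwrite("pics/s4.png",cv2.resize(w["frame"][200:330,330:450,::-1],None,fx=4,fy=4,interpolation=cv2.INTER_CUBIC))
```

```text
0.145 35.02 [0.5715 0.117  0.3186] [-5.8 -0.5  6. ] tang 2.3
0.135 35.37 [0.5711 0.117  0.318 ] [-6.1  0.3  5.1] tang 1.4
0.125 35.72 [0.5708 0.117  0.3173] [-5.3 -0.2  4.7] tang 1.5
0.115 36.07 [0.5705 0.117  0.3167] [-5.6 -0.2  4.3] tang 1.1
0.105 36.42 [0.5701 0.117  0.316 ] [-4.9 -0.5  4.6] tang 1.8
0.095 36.77 [0.5698 0.117  0.3154] [-6.1 -1.1  5. ] tang 1.7
0.085 37.12 [0.5695 0.117  0.3146] [-6.  -0.8  3.8] tang 0.7
0.075 37.47 [0.5693 0.117  0.3139] [-6.2  0.2  3.6] tang 0.5
0.065 37.82 [0.569  0.117  0.3133] [-6.  -1.   3.4] tang 0.5
0.055 38.17 [0.5687 0.117  0.3126] [-5.9 -0.3  2.3] tang -0.4
0.045 38.52 [0.5684 0.117  0.312 ] [-6.4 -0.4  2. ] tang -0.9
0.035 38.87 [0.5681 0.1171 0.3113] [-5.7  0.1  2.5] tang -0.0
0.025 39.22 [0.5679 0.117  0.311 ] [-5.3 -0.2  2.6] tang 0.3
```

View pics/s4.png

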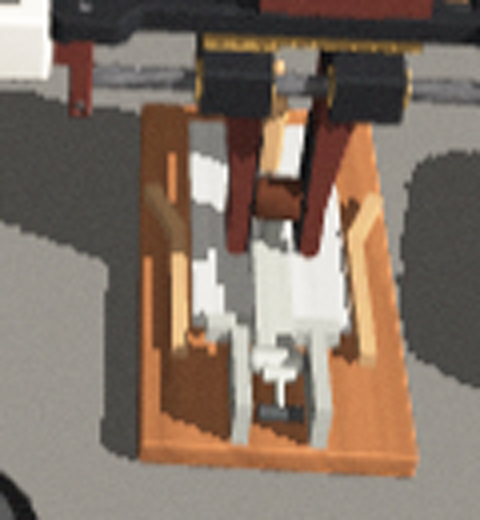

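The clip is almost down, with the knob between the fingers at crop (278,196), full-image (399.5,249). I'll compare that with the model at several angles.

Run:
```python
from h import *
s=r.snapshot("scene")
for a in(0,.05,.1,.15,.2,.25,.3): print(a,((w2px(s,knob(a))[0]-[330,200])*4).round(1))
print("grasp",((w2px(s,np.array(r.sense()["tcp_pos"])-T)[0]-[330,200])*4).round(1))
print("hinge",((w2px(s,[HX,.117,HZ])[0]-[330,200])*4).round(1), "board corners",((w2px(s,[[B[0]+.11,.167,.112],[B[0]+.11,.067,.112],[B[0]-.09,.067,.112]])-[330,200])*4).round(0).tolist())
```

```text
0 [273.3 205.1]
0.05 [274.2 201.5]
0.1 [275.2 198.2]
0.15 [276.2 195.4]
0.2 [277.1 192.9]
0.25 [278.1 190.7]
0.3 [279.1 189. ]
grasp [272.6 201.1]
hinge [273.1 360.9] board corners [[416.0, 459.0], [135.0, 443.0], [139.0, 101.0]]
```

Run:
```python
from h import *
import h; h.B[1]=.117
for a in np.arange(.015,-.09,-.01):
    r.servo_line(knob(a)+T,speed=.02); r.wait(.1); s=r.sense(); F=np.array(s["contact_force"])
    d=knob(a)-[HX,.117,HZ]; t=np.array([d[2],0,-d[0]])/np.hypot(d[0],d[2])
    print(round(a,3),round(s["clock"],2),np.array(s["tcp_pos"]).round(4),F.round(1),"tang",round(F@t,1))
    if F@t>6: break
r.wait(.2);st("held")
```

```text
0.015 39.67 [0.5678 0.117  0.3109] [-5.8 -0.3  4.3] tang 1.7
0.005 40.02 [0.5676 0.117  0.3109] [-5.5  0.2  6. ] tang 3.5
-0.005 40.37 [0.5674 0.117  0.3108] [-6.1 -0.5  7.6] tang 4.9
-0.015 40.72 [0.5673 0.117  0.3108] [-4.8  0.5  9.2] tang 6.9
held 40.92 tcp [0.5672 0.117  0.3107] F [-5.7 -1.4 10.2] op 0.0175 gf 35.0
```

Contact is clear: z has stopped at 0.3108 while the force keeps rising. I'll release now and check.

Run:
```python
from h import *
r.let_go(); r.wait(.2); s=st("open"); t=np.array(s["tcp_pos"])
r.servo_line(t+[0,0,.12],speed=.15)
r.reach([.45,.0,.45],[180,0,0]); r.wait(.3); st()
w=r.snapshot("scene");a=cv2.resize(w["frame"][200:330,330:450],None,fx=3,fy=3,interpolation=cv2.INTER_CUBIC)
v=r.snapshot("top");b=cv2.resize(v["frame"][185:315,210:290],None,fx=3,fy=3,interpolation=cv2.INTER_CUBIC)
cv2.imwrite("pics/f.png",np.hstack([a,b])[:,:,::-1])
for q in(0,.05,.1,.15,.2): print(q,((w2px(w,knob(q))[0]-[330,200])*3).round(1))
print("front corners expected",((w2px(w,[[.6035,.147,.117],[.6035,.087,.117]])-[330,200])*3).round(0).tolist())
```

```text
open 42.27 tcp [0.5677 0.117  0.3081] F [0.8 0.  0. ] op 0.0878 gf 0.0
 44.23 tcp [0.4507 0.0006 0.4493] F [-0.5 -0.6  0.1] op 0.0879 gf 0.0
0 [205.  153.8]
0.05 [205.7 151.1]
0.1 [206.4 148.7]
0.15 [207.1 146.5]
0.2 [207.8 144.6]
front corners expected [[261.0, 246.0], [142.0, 239.0]]
```

View pics/f.png

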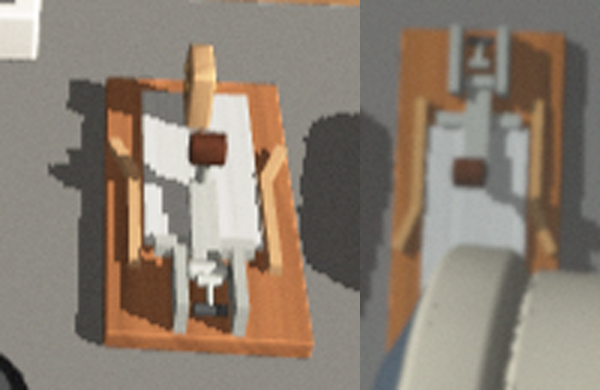

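The clip rests on the blade with its knob at crop (207,149), which matches an angle of about 0.10. The blade is against the stop between the guides, and the robot is clear. Handing in.

```bash
python3 -c "
from station import r
print(r.hand_in())"
```

```text
the job is handed in; nothing more can be done
None
```

The scraper is home against the stop under the lowered clip and the job is handed in at about 44 s of the 72 s allowed; the hand-in call returned no verdict.

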